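Switch off the glue gun's power strip

TASK

The gluing is finished: switch off the power strip that the glue gun lies beside, by pressing the raised half of its rocker switch fully down with the fingertips, gently and without shoving or lifting the strip. The other strip, the one with the roll of tape beside it, must stay on, and everything else must be left where it is. Then draw the hand back to at least 10 cm clear of the switch.

Things in the scene. Friction and masses are not known exactly. Their poses are not given: they have to be found in the camera images.
- strip_gun: White four-socket power strip, 56 x 269 mm, top 42 mm above the bench; loose, about 0.35 kg. Origin: centre of its underside. Long side along its own y; the rocker switch is at its -y end, towards the robot (yaw -90 +-16 degrees); its -x side is on the left seen from the robot. To be switched off: the glue gun lies along its left side. May be the left or right strip.
- strip_gun_raised (a point): Outer top edge of the rocker's raised left half (-x side) when on; fixed in the strip's frame at [-11.5, -84, 46.5] mm, 4 mm above the strip's top. Rocker: 24 mm across the strip (hinge in the middle), 12 mm along it, in a 27 x 15 mm slot. A tip pressed straight down that overlaps this edge and the strip's top left of it tips the rocker; a tip resting on the other half too stops it half way.
- strip_gun_low (a point): Outer edge of the lower half of the same rocker, on its right (+x) side, 42.5 mm above the bench; must not be pressed.
- strip_gun_switch (a joint): Rocker angle of the strip to switch off, rad: near 0 is on (left half raised), 0.349 is off (left half pressed down, its outer edge about level with the strip's top, right half raised). No spring: it stays where it is left, held by slight friction; 2 N at the edge moves it, about 5 N for a brisk press; beyond its stop the press turns hard.
- strip_tape: White four-socket power strip, 56 x 269 mm, top 42 mm above the bench; loose, about 0.35 kg. Origin: centre of its underside. Long side along its own y; the rocker switch is at its -y end, towards the robot (yaw -90 +-16 degrees); its -x side is on the left seen from the robot. This one has the roll of tape beside it and must stay on.
- strip_tape_switch (a joint): Rocker angle of the strip that must stay on, same meaning: near 0 is on.
- glue_gun: Pistol-shaped yellow hot glue gun lying on its side, 146 x 200 x 47 mm, origin under its middle. Loose; leave alone.
- tape_roll: Brown roll of packing tape lying flat, 93 mm across, 48 mm high, origin under its centre. Loose; lies to the left of the strip that must stay on. Leave alone.
- screwdriver: Screwdriver with green handle lying on the bench between the strips and the robot, 196 mm long along its own y, 27 mm thick, origin under its middle. Loose; leave alone.
- pin_tin: Small round grey tin, 71 mm across, 30 mm high, origin under its centre, near the right edge of the bench. Loose; leave alone.

How it is judged (in metres and radians):
On the way:
1. the fingertips press the rocker of the strip beside the glue gun over to off (value of joint strip_gun_switch above 0.25 rad and contact force between the fingers and strip_gun above 0.3 N), for 0.05 s.
At the end, for the whole second after the job is handed in: Glue-gun strip: rocker beyond 0.25 rad (off), flat and still, within 20 mm of its start. Other rocker under 0.09 rad (on). Other strip, glue gun, tape roll, screwdriver and tin within 10 mm of their starts. TCP over 10 cm from the switch (value of joint strip_gun_switch above 0.25 rad and value of joint strip_tape_switch below 0.09 rad and distance between the grasp point and strip_gun_raised above 0.1 m and height (world z) of strip_gun below 0.005 m and linear speed of strip_gun below 0.01 m/s and distance of strip_gun from where it was at the start of the episode below 0.02 m and distance of each of strip_tape, glue_gun, tape_roll, screwdriver, pin_tin from where it was at the start of the episode below 0.01 m); the robot touches nothing.
It fails at once if the strip that must stay on has its rocker pressed (value of joint strip_tape_switch above 0.09 rad).
It fails at once if the strip is pressed with more than 30 N (contact force between the fingers and strip_gun above 30 N).
It fails at once if the strip is lifted or tipped (height (world z) of strip_gun above 0.012 m or angle between strip_gun's own z axis and vertical above 0.15 rad).
It fails at once if the strip is shoved more than 20 mm (distance of strip_gun from where it was at the start of the episode above 0.02 m).
It fails at once if another thing is moved more than 10 mm (distance of any of strip_tape, glue_gun, tape_roll, screwdriver, pin_tin from where it was at the start of the episode above 0.01 m).
It also fails if it takes over 32 s, if anything falls off the work surface, if the arm or the gripper's body presses on something with over 40 N, if the wrist force passes 120 N, or if a joint passes its speed limit or range.

ROBOT

A 6-joint arm with a two-finger parallel gripper is mounted at the origin on the work surface; the furniture and walls round the work are solid. World frame = base frame: x ahead of the robot, y to its left, z up, the work surface at z = 0. Lengths are in mm, angles in rad, forces in N, time in s.
With the tool pointing down it reaches from about 275 to 750 mm from the base axis. Payload 10.2 kg.
Tool frame: the origin (TCP) lies between the finger pads, 19 mm behind the fingertips; this is the grasp point; z points along the fingers, y is the line along which they close (so a half turn about z gives the same grasp; the last joint's range is limited). The gripper opens to 85 mm and grips with 20 to 120 N. Pads are 22 mm wide; open, the fingers measure 114 mm over their backs; the gripper's body (76 mm by 85 mm) begins 54 mm behind the grasp point. The pads swing forward as they close: fully open they stand 13 mm farther back than shut.
Start: joints at [-1.338, 0.313, 1.498, -0, 1.331, -0.223], TCP at [231.084, -471.414, 249.994] pointing down, gripper open.
Joint ranges: [-2.94, 2.94], [-0.97, 2.17], [0.19, 2.56], [-1.23, 4.37], [0.02, 3.11], [-2.88, 2.88]. Speed limits (rad/s): [2.39, 2.39, 3.01, 3.14, 3.14, 3.14].

INTERFACE

Orientations are given as a unit quaternion [w, x, y, z].
In Python, from rig import * gives the robot as it stands.
- The arm moves only by the tool step_arm, never from a script. Its argument "commands" is text: rows parted by semicolons, each of 7 numbers parted by spaces: the opening, from 0 (shut) to 1 (fully open), then the shift along the tool's x, y, z in cm, then the turn, a rotation vector about the tool's x, y, z in rad. In form: hand x y z rx ry rz; .... A call has 1 to 20 rows; each row is the pose to reach, as a shift and turn from the pose commanded when the call began, along the tool's axes at that moment; what a row does not reach only later rows make up. A row lasts 1/12 s, in which the tool goes at most 41.7 mm and 7.16 degrees, less where a joint would pass 70% of its speed; a pose out of reach is approached as far as the arm can. A call with a gripper value outside its range is refused whole. The fingers move at their own pace and stop on an object; "newtons" is the grip in N (left out, the last holds). Time passes only in rows, so rows that repeat a pose let the fingers close. It gives the time, the measured TCP pose, the force, the opening and the grip force at its end, in the units of the state.
- sense(): the state, without advancing time (a new reading comes with each control period).
- capture(name): name is "side" or "top" or "wrist"; returns the picture (400x640x3 uint8, red, green, blue); there is no depth.
- camera_model(name): a dict with "mtx" (3x3 intrinsics, pixels), "eye" and "rotation" of the camera in the world. Camera axes: x right, y down, z forward; pixel columns grow to the right and rows downward; lengths in mm; the calibration is good to about 2 mm. The wrist camera is an equidistant fisheye: a pixel r from the principal point sees the ray r / f radians off the axis. A picture is of the moment at which its call begins: read the wrist's pose just before it. camera_model takes no time and is no camera call; for the wrist camera it gives the pose at the moment of the call.
- finish_job(): hands the job in; it is judged then, once.
Trained networks look in the newest picture that a camera, given by its name, has taken for a name from the list of things; names that differ only in an ending like _2 or _b are one class to them, and where a whole thing is asked for, a point or a joint stands for the part that bears it (a point fixed in the world has none). Each returns a list of dicts, best first, with "score" (0 to 1); they miss things now and then, are a little off and sometimes report something else, mostly with a low value. They report only what shows in the picture. A call takes as long as a camera call.
- search_frame(camera, label): "rect" ([centre column, centre row, width, height] in pixels, round what is visible of it).
- trace(camera, label): "mask" (400x640 bool, what is visible of it) and "rect" ([centre column, centre row, width, height] in pixels, round what is visible of it).
- spot_point(camera, label): "xy" ([column, row] in pixels: a listed point, or the origin of a listed thing).
The state is a dict: "time_s": time; "joints": joint angles; "dq": joint speeds; "tau": joint torques, N m; "eef_pos": TCP position; "ee_rot": TCP orientation; "force": force on the tool from outside, world axes, zero at the start; "wrist_torque": the same for the moment, N m; "grip_width": opening from 0.0 (shut) to 1.0 (fully open); "grip_force": force on a finger pad.
Only numpy, scipy, OpenCV 4.12 (cv2) and the standard library are available. Lean on these libraries where they do the work, as an engineer would, in place of code of your own. Each camera call takes 0.05 s, during which the arm holds its last target. There are 200 camera calls.

## Working session

There is one attempt and no reset: what is moved stays moved. The work goes in short steps, Python scripts to look and compute and a tool call to move; the robot and the scene stay as the last step left them, time stands still between calls to the robot, and variables do not carry over. Pictures are saved under pics/ and viewed, at most 10 in all, crops included, and the job is handed in when it is done.

Besides the shell and the picture viewer there is one more tool, called after ">>>" in YAML: its name, and indented under it one key for each argument. step_arm: Moves the arm, as the interface text tells. Its arguments: {"type":"object","properties":{"commands":{"type":"string"},"newtons":{"type":"number"}},"required":["commands"]}

```bash
mkdir -p pics; cat > h.py <<'E'
from rig import *
import numpy as np, cv2
def ray(cam,uv):
    m=camera_model(cam);K=np.array(m["mtx"]);R=np.array(m["rotation"]);e=np.array(m["eye"])
    d=np.array([(uv[0]-K[0,2])/K[0,0],(uv[1]-K[1,2])/K[1,1],1.])
    if cam=="wrist":
        r=np.hypot(*d[:2]); d=np.array([*(d[:2]/max(r,1e-9)*np.sin(r)),np.cos(r)])
    return e,R@d
def at(cam,uv,z):
    e,d=ray(cam,uv); return (e+d*(z-e[2])/d[2]).round(1)
def proj(cam,p):
    m=camera_model(cam);K=np.array(m["mtx"]);R=np.array(m["rotation"]);e=np.array(m["eye"])
    c=R.T@(np.array(p)-e)
    if cam=="wrist":
        r=np.hypot(*c[:2]);t=np.arctan2(r,c[2]);c=np.array([*(c[:2]/max(r,1e-9)*t),1])
    return K[0,0]*c[0]/c[2]+K[0,2],K[1,1]*c[1]/c[2]+K[1,2]
E
python3 - <<'E'
from h import *
im=capture("top");cv2.imwrite("pics/top.png",im[...,::-1])
m=camera_model("top");print(m)
for l,z in [("strip_gun",0),("strip_gun_raised",46.5),("strip_gun_low",42.5),("strip_tape",0),("glue_gun",0),("tape_roll",0)]:
    for r in spot_point("top",l)[:2]: print(l,r["score"],np.round(r["xy"],1),at("top",r["xy"],z))
for l in ["strip_gun","strip_tape"]:
    for r in trace("top",l)[:2]: print(l,r["score"],r["rect"],cv2.minAreaRect(np.argwhere(r["mask"])[:,::-1].astype(np.float32)))
print(sense())
E
```

```text
{'mtx': array([[396.43432778,   0.        , 312.46008107],
       [  0.        , 396.43432778, 202.35359771],
       [  0.        ,   0.        ,   1.        ]]), 'eye': array([ 502.87817584,    8.32048195, 1013.73306404]), 'rotation': array([ 0.01753398, -0.70616802,  0.70775802, -0.00989256])}Traceback (most recent call last):
  File "<stdin>", line 5, in <module>
  File "h.py", line 10, in at
    e,d=ray(cam,uv); return (e+d*(z-e[2])/d[2]).round(1)
        ~~~^^^^^^^^
  File "h.py", line 8, in ray
    return e,R@d
             ~^~
ValueError: matmul: Input operand 1 has a mismatch in its core dimension 0, with gufunc signature (n?,k),(k,m?)->(n?,m?) (size 3 is different from 4)
```

View pics/top.png

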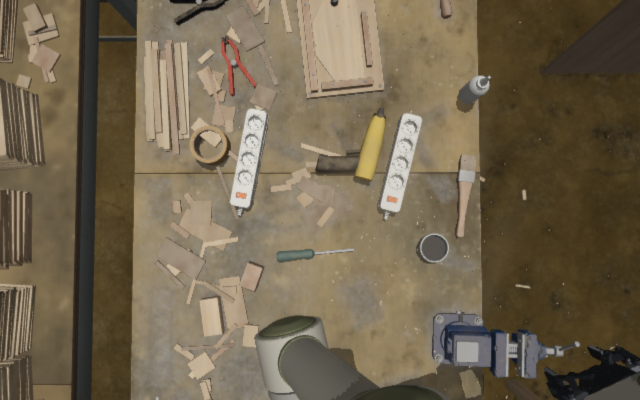

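The glue gun (370,150) lies left of the right strip, so that is the one to switch off; its red rocker is at about (392,200). The tape roll (209,145) is beside the left strip. The camera rotation is a quaternion, so I'll fix the helper.

```bash
sed -i 's/R=np.array(m\["rotation"\])/R=Q(m["rotation"])/' h.py
cat >> h.py <<'E'
from scipy.spatial.transform import Rotation
def Q(q): return Rotation.from_quat(np.roll(q,-1)).as_matrix()
E
python3 - <<'E'
from h import *
im=capture("top")
cv2.imwrite("pics/c.png",cv2.resize(im[100:230,340:450],None,fx=5,fy=4.6,interpolation=cv2.INTER_CUBIC)[...,::-1])
for l,z in [("strip_gun",0),("strip_gun_raised",46.5),("strip_gun_low",42.5),("strip_tape",0),("glue_gun",0),("tape_roll",0)]:
    for r in spot_point("top",l)[:2]: print(l,r["score"],np.round(r["xy"],1),at("top",r["xy"],z))
for l in ["strip_gun","strip_tape"]:
    for r in trace("top",l)[:2]:
        b=cv2.minAreaRect(np.argwhere(r["mask"])[:,::-1].astype(np.float32)); print(l,r["score"],b,[at("top",p,42) for p in cv2.boxPoints(b)])
# red rocker
m=((im[...,0].astype(int)-im[...,2]>70)&(im[...,0].astype(int)-im[...,1]>50));m[:190]=0;m[212:]=0;m[:,:375]=0;m[:,410:]=0
p=np.argwhere(m)[:,::-1];print(len(p),p.mean(0),p.min(0),p.max(0),at("top",p.mean(0),43))
s=sense();print(s["eef_pos"],s["ee_rot"],Q(s["ee_rot"]).round(3),s["force"],s["time_s"])
E
```

```text
strip_gun 0.92 [402.1 164.3] [ 639.3 -210.7    0. ]
strip_gun_raised 0.85 [390.1 197.9] [ 550.8 -170.6   46.5]
strip_gun_low 0.79 [398.9 203.4] [ 537.5 -192.6   42.5]
strip_gun_low 0.39 [388.4 199.3] [ 547.6 -167.1   42.5]
strip_tape 0.78 [251.2 166.6] [634.7 176.7   0. ]
tape_roll 0.88 [211.3 147. ] [685.8 280.    0. ]
38 [391.63157895 199.        ] [387 196] [396 201] [ 548.3 -174.9   43. ]
[ 231.06686749 -471.41237636  249.9644327 ] [-4.35828182e-05  9.74142905e-01  2.25932730e-01 -1.66031465e-05] [[ 0.898  0.44  -0.   ]
 [ 0.44  -0.898  0.   ]
 [-0.    -0.    -1.   ]] [ 0.05310299  0.33812497 -0.94448634] 0.55
```

View pics/c.png

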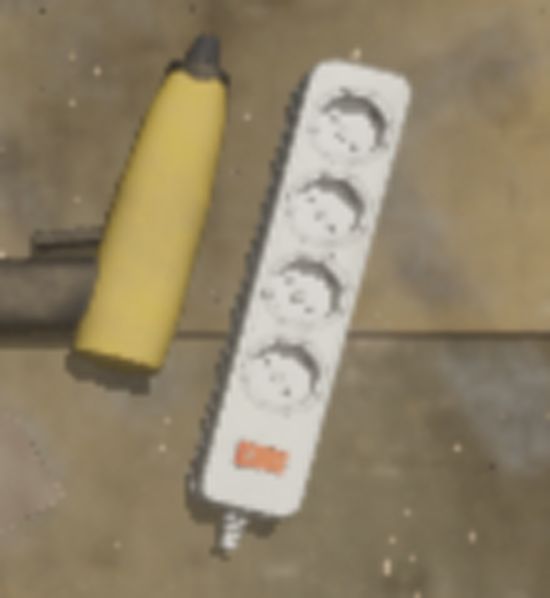

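The crop shows the strip tilted about 13° right of image-up, with the rocker at crop (260,458) and the glue gun ending well ahead of it. I'll hover shut fingers above the raised half, with tool y along the strip.

>>> step_arm:
  commands: "0 42.5 -13.9 8 0 0 -0.885; 0 42.5 -13.9 8 0 0 -0.885; 0 42.5 -13.9 8 0 0 -0.885; 0 42.5 -13.9 8 0 0 -0.885; 0 42.5 -13.9 8 0 0 -0.885; 0 42.5 -13.9 8 0 0 -0.885; 0 42.5 -13.9 8 0 0 -0.885; 0 42.5 -13.9 8 0 0 -0.885; 0 42.5 -13.9 8 0 0 -0.885; 0 42.5 -13.9 8 0 0 -0.885; 0 42.5 -13.9 8 0 0 -0.885; 0 42.5 -13.9 8 0 0 -0.885; 0 42.5 -13.9 8 0 0 -0.885; 0 42.5 -13.9 8 0 0 -0.885; 0 42.5 -13.9 8 0 0 -0.885; 0 42.5 -13.9 8 0 0 -0.885; 0 42.5 -13.9 8 0 0 -0.885; 0 42.5 -13.9 8 0 0 -0.885"

```text
time_s: 2.05
eef_pos: [551.2, -160.2, 170.3]
ee_rot: [0.0, 0.784, 0.621, 0.0]
force: [0.7, -0.3, -0.1]
grip_width: -0.003
grip_force: 0.0
```

```bash
python3 - <<'E'
from h import *
s=sense();print(s["eef_pos"],Q(s["ee_rot"]).round(3),s["force"],s["time_s"],s["grip_width"])
m=camera_model("wrist");print(m)
for c in ["wrist","side"]:
    im=capture(c);cv2.imwrite(f"pics/{c}1.png",im[...,::-1])
    for l,z in [("strip_gun",0),("strip_gun_raised",46.5),("strip_gun_low",42.5)]:
        for r in spot_point(c,l)[:2]: print(c,l,r["score"],np.round(r["xy"],1),at(c,r["xy"],z))
im=capture("wrist").astype(int)
m=((im[...,0]-im[...,2]>70)&(im[...,0]-im[...,1]>50)).astype(np.uint8)
n,_,st,ce=cv2.connectedComponentsWithStats(m)
for i in range(1,n):
    if st[i,4]>40: print(st[i],ce[i],at("wrist",ce[i],44))
E
```

```text
[ 551.22880613 -160.1613873   170.25179845] [[ 0.229  0.973  0.   ]
 [ 0.973 -0.229 -0.   ]
 [-0.     0.    -1.   ]] [ 0.67648575 -0.25416953 -0.09893754] 2.05 -0.0033297950839074335
{'mtx': array([[309.70691629,   0.        , 319.77450448],
       [  0.        , 309.70691629, 198.91151843],
       [  0.        ,   0.        ,   1.        ]]), 'eye': array([568.22042129, -82.32398712, 293.45643442]), 'rotation': array([ 0.15429136,  0.98118392, -0.11475097, -0.01745004])}
wrist strip_gun 0.81 [406.5 203.4] [ 632.4 -199.4    0. ]
wrist strip_gun_raised 0.81 [321.3 203.2] [ 550.7 -163.4   46.5]
wrist strip_gun_low 0.95 [319.8 228.9] [ 543.7 -187.6   42.5]
side strip_gun 0.83 [313.5 182.5] [ 624.7 -209.8    0. ]
side strip_gun_raised 0.59 [332.7 180.6] [ 556.3 -163.    46.5]
side strip_gun_low 0.96 [340.1 177.9] [ 540.5 -187.2   42.5]
[315 202  15  27 351] [322.07122507 214.51851852] [ 548.9 -174.    44. ]
```

View pics/wrist1.png

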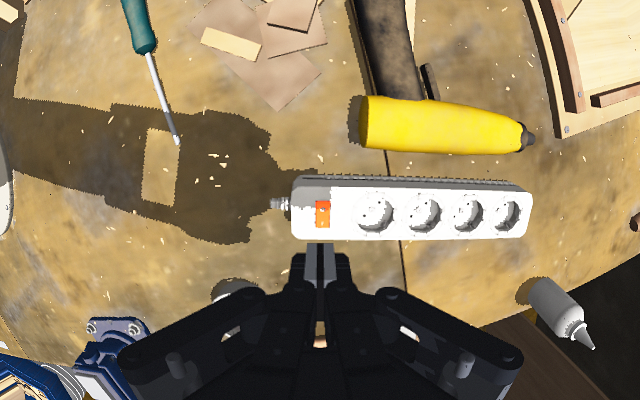

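The wrist view shows the red rocker at (322,214), the raised half nearer the gun (row about 203) and the shut fingers overhead. All cameras agree the rocker centre is near (548.6,-174.4), so I'll go down to just above it.

>>> step_arm:
  commands: "0 0.15 0.1 3 0 0 0; 0 0.15 0.1 6 0 0 0; 0 0.15 0.1 8.5 0 0 0; 0 0.15 0.1 9.6 0 0 0; 0 0.15 0.1 9.8 0 0 0; 0 0.15 0.1 9.8 0 0 0; 0 0.15 0.1 9.8 0 0 0"

```text
time_s: 3.08
eef_pos: [553.6, -158.7, 73.5]
ee_rot: [0.001, 0.784, 0.621, 0.001]
force: [-0.5, 0.6, 0.8]
grip_width: 0.0
grip_force: 0.0
```

```bash
python3 - <<'E'
from h import *
s=sense();print(s["eef_pos"],s["force"],s["time_s"])
im=capture("wrist");cv2.imwrite("pics/w2.png",cv2.resize(im[150:300,240:440],None,fx=4,fy=4)[...,::-1])
im=im.astype(int);m=((im[...,0]-im[...,2]>70)&(im[...,0]-im[...,1]>50)).astype(np.uint8)
n,_,st,ce=cv2.connectedComponentsWithStats(m)
for i in range(1,n):
    if st[i,4]>30: print(st[i],ce[i],at("wrist",ce[i],44))
for r in spot_point("wrist","strip_gun_raised")[:2]: print(r["score"],r["xy"],at("wrist",r["xy"],46.5))
E
```

```text
[ 553.59917798 -158.67186726   73.50992929] [-0.51139291  0.56169684  0.80128568] 3.0833
```

View pics/w2.png

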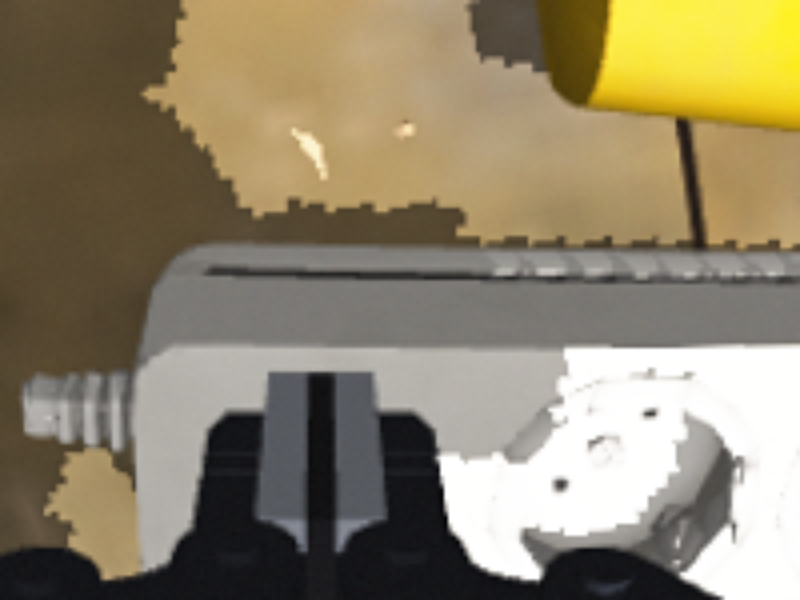

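The fingertips cover the rocker's left half just inside the strip's left edge (crop row 347 to 372). Pressing slowly.

>>> step_arm:
  commands: "0 0 0 0.2 0 0 0; 0 0 0 0.4 0 0 0; 0 0 0 0.5 0 0 0; 0 0 0 0.6 0 0 0; 0 0 0 0.7 0 0 0; 0 0 0 0.8 0 0 0; 0 0 0 0.9 0 0 0; 0 0 0 0.95 0 0 0; 0 0 0 1.0 0 0 0; 0 0 0 1.0 0 0 0; 0 0 0 1.0 0 0 0"

```text
time_s: 4.1
eef_pos: [552.9, -158.3, 62.0]
ee_rot: [0.0, 0.784, 0.621, 0.0]
force: [2.1, 1.8, 1.7]
grip_width: -0.001
grip_force: 1.3
```

>>> step_arm:
  commands: "0 0 0 0.03 0 0 0; 0 0 0 0.06 0 0 0; 0 0 0 0.09 0 0 0; 0 0 0 0.12 0 0 0; 0 0 0 0.12 0 0 0"

```text
time_s: 4.52
eef_pos: [553.0, -158.3, 61.4]
ee_rot: [0.0, 0.784, 0.621, 0.0]
force: [-1.3, 3.1, 7.9]
grip_width: 0.002
grip_force: 4.1
```

>>> step_arm:
  commands: "0 0 0 0.03 0 0 0; 0 0 0 0.06 0 0 0; 0 0 0 0.06 0 0 0"

```text
time_s: 4.77
eef_pos: [553.0, -158.3, 61.2]
ee_rot: [0.0, 0.784, 0.621, 0.0]
force: [-1.3, 4.0, 12.7]
grip_width: -0.0
grip_force: 6.1
```

>>> step_arm:
  commands: "0 0 0 -0.3 0 0 0; 0 0 0 -1 0 0 0; 0 0 0 -3 0 0 0; 0 0 0 -6 0 0 0; 0 0 0 -9 0 0 0; 0 0 0 -12 0 0 0; 0 0 0 -14 0 0 0; 0 0 0 -15 0 0 0; 0 0 0 -15 0 0 0; 0 0 0 -15 0 0 0"

```text
time_s: 5.6
eef_pos: [552.5, -158.3, 209.3]
ee_rot: [-0.0, 0.784, 0.621, -0.0]
force: [0.2, -0.2, -1.3]
grip_width: -0.004
grip_force: 0.0
```

```bash
python3 - <<'E'
from h import *
s=sense();print(s["eef_pos"],s["force"],s["time_s"])
im=capture("wrist");cv2.imwrite("pics/w3.png",cv2.resize(im[150:270,270:430],None,fx=5,fy=5,interpolation=cv2.INTER_CUBIC)[...,::-1])
for l,z in [("strip_gun",0),("strip_gun_low",46.5),("strip_gun_raised",46.5)]:
    for r in spot_point("wrist",l)[:1]: print(l,r["score"],r["xy"],at("wrist",r["xy"],z))
E
```

```text
[ 552.48735674 -158.31916118  209.2592241 ] [ 0.24681443 -0.21109215 -1.3317936 ] 5.6
strip_gun 0.79 [395.2, 196.5] [ 629. -201.    0.]
strip_gun_low 0.58 [318.8, 213.0] [ 543.7 -183.5   46.5]
```

View pics/w3.png

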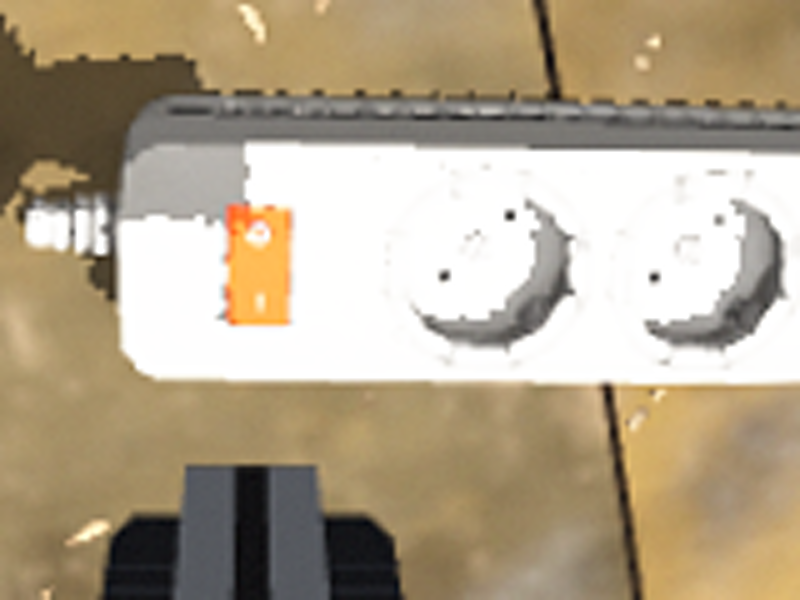

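The whole rocker is now bright orange (crop (260,265)), evenly lit with the O mark on the pressed side. The press ended hard at strip-top height (tip at 42.2 mm) and the strip looks unmoved.

```bash
python3 -c "
from rig import *
print(finish_job())"
```

```text
the job is handed in; nothing more can be done
None
```

I pressed the glue-gun strip's rocker down to its stop (peak force reading about 13 N), drew the hand back about 16 cm and handed the job in at about 5.7 s. I saw no sign that the strip had moved, but the hand-in gave no verdict and I did not re-image the other items.

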